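# Knock a cast drying saddle out of its mould and hang it on the drying rail

## Robot

A 6-joint arm with a two-finger parallel gripper is mounted at the origin on the work surface. World frame = base frame: x ahead of the robot, y to its left, z up, the work surface at z = 0. Lengths are in m, angles in rad, forces in N, time in s.
With the tool pointing down it reaches from about 0.25 to 0.85 m from the base axis. Payload 12.5 kg.
Tool frame: the origin (TCP) lies between the finger pads; the fingertips stand ctrl.tcp_to_tips ahead of it and the grasp point (between the pads) lies 3 mm ahead of it (ctrl.tcp_to_tips is the distance from the TCP to the fingertips, in m); z points along the fingers, y is the direction in which the jaws open and shut (so a half turn about z gives the same grasp; the last joint's range is limited). The gripper opens to 93 mm and grips with 3 to 60 N. Pads are 15 mm wide; open, the fingers measure 128 mm over their backs; the gripper's body (75 mm by 188 mm) begins 65 mm behind the grasp point.
Start: joints at [1.233, 0.351, 1.652, -0, 1.139, -0.085], TCP at [0.138, 0.533, 0.241] pointing down, gripper open.
Joint ranges: [-2.75, 2.75], [-0.79, 2.1], [0.01, 2.65], [-1.57, 4.71], [0.07, 3.14], [-2.87, 2.87]. Speed limits (rad/s): [2.22, 2.22, 2.79, 3.14, 3.14, 3.14].

## Interface

Orientations are given as a rotation vector (axis times angle).
In Python, from plant import state, viewer, ticket, boxes_of, ctrl gives the robot as it stands.
- The arm moves only by the tool carry_out, never from a script. Its argument "rows" is text: rows parted by semicolons, each of 7 numbers parted by spaces: the shift along the tool's x, y, z each as a share of 250 mm, from -1 to 1, then the turn, a rotation vector about the tool's x, y, z each as a share of pi rad, from -1 to 1, then the opening, from -1 (shut) to 1 (fully open), so that 0 is half open. In form: x y z wx wy wz claw; .... A call has 1 to 10 rows; each row is the pose to reach, as a shift and turn from the pose measured when the call began, along the tool's axes at that moment, turning the shorter way round; what a row does not reach only later rows make up. A row lasts 1/12 s, in which the tool goes at most 41.7 mm and 7.16 degrees, less where a joint would pass 70% of its speed; a pose out of reach is approached as far as the arm can. A call with a number of a shift or a turn outside -1 to 1 is refused whole. A call with a gripper value outside its range is refused whole. The fingers move at their own pace and stop on an object; the grip force is fixed at half the most. Time passes only in rows, so rows that repeat a pose let the fingers close. It gives the time, the measured TCP pose, the force and the opening at its end, in the units of the state.
- state(): the state, without advancing time (a new reading comes with each control period).
- viewer.grab_frame(name): name is "scene" or "top"; returns the picture (420x560x3 uint8, red, green, blue); there is no depth.
- viewer.camera_params(name): a dict with "camera_matrix" (3x3 intrinsics, pixels), "dist" ([k1, k2, p1, p2, k3] as OpenCV has them; the pictures are not rectified), "R" (3x3) and "t" (3): a world point X has camera coordinates R X + t. Camera axes: x right, y down, z forward; pixel columns grow to the right and rows downward; lengths in m; the calibration is good to about 2 mm. A picture is of the moment at which its call begins. camera_params takes no time and is no camera call.
- ticket.finish_job(): hands the job in, once; it reports no verdict.
Trained networks look in the newest picture that a camera, given by its name, has taken for a name from the list of things; names that differ only in an ending like _2 or _b are one class to them, and where a whole thing is asked for, a point or a joint stands for the part that bears it (a point fixed in the world has none). Each returns a list of dicts, best first, with "score" (0 to 1); they miss things now and then, are a little off and sometimes report something else, mostly with a low value. They report only what shows in the picture. A call takes as long as a camera call. They do not tell look-alikes from the thing itself.
- boxes_of(camera, target): "centre" ([x, y, z] in m, in world coordinates, good to about 4 mm: the middle of the surface that is visible of it).
The state is a dict: "clock": time; "qpos": joint angles; "dq": joint speeds; "joint_efforts": joint torques, N m; "ee_pos": TCP position; "tool_rot": TCP orientation; "ft_force": force on the tool from outside, world axes, zero at the start; "ft_torque": the same for the moment, N m; "finger_gap": finger opening in m.
Only numpy, scipy, OpenCV 4.12 (cv2) and the standard library are available. Lean on these libraries where they do the work, as an engineer would, in place of code of your own. Each camera call takes 0.05 s, during which the arm holds its last target. There are 200 camera calls.

## Task

A freshly cast slide-drying saddle is stuck in the mould on the ejector stand: pull the stand's black grip up to the top of its travel so that the knockout rod pushes the saddle up out of the pocket. Then take the saddle and hang it astride the free part of the drying rail's bar, one leg on each side like the one already hanging there; set it down on the bar, do not drop it, and leave everything else where it is.

Things in the scene. Friction and masses are not known exactly. Their poses are not given: they have to be found in the camera images.
- stand: Ejector stand with dark steel casting mould on a steel foot (130 x 110 x 12 mm), fixed. Origin: centre of its underside on the bench; z up; the black grip is on its -x side. Mould block 110 (x) x 80 (y) mm, underside at z = 90 mm, top at 160 mm; pocket 82 (x) x 52 (y) mm at its middle, floor at 98 mm, with a core 29 mm wide (y) and 46 mm tall between the saddle's legs.
- rod (a joint): Height of the knockout rod, m: 0 down, 0.052 fully up (stop); starts within 0.008 of the bottom. Rod, cross arm below the mould and grip are one rigid piece sliding vertically. It meets the saddle at 0.010; fully up, the saddle has risen 42 mm and its legs are still 20 mm in the pocket. Raising takes 9 to 18 N (sprung pads clamp the saddle at first); it stays where it is left, carrying the saddle.
- rod_tip (a point): Tip of the knockout rod (16 mm thick), on the stand's vertical axis inside the hole of the core; 136 mm over the bench with the rod at 0.
- knob (a point): Middle of the grip that raises the rod: upright black cylinder 28 mm in diameter, 40 mm tall (20 mm above and below this point), with a cap 36 mm in diameter and 8 mm thick on top; on a 12 mm post, 105 mm from the rod's axis on the stand's -x side. 170 mm over the bench with the rod at 0; it moves up with the rod.
- saddle: Cast saddle, white resin, upside-down U: 80 (x) x 50 (y) x 60 mm tall, 0.1 to 0.16 kg. Origin: centre of its underside, between the feet; z up. Top plate 12 mm (underside at 48 mm); legs 9 mm thick at +-y, 32 mm apart. Starts in the mould, axes along the stand's, feet on the pocket floor, top 2 mm below the mould's top: too deep to grip. Once raised, grip it across the legs (50 mm).
- rail: Drying rail, fixed: steel bar 18 mm in diameter, 300 mm long, along the rail's y, top of bar 139 mm over the bench, on posts at y = +-145 mm, over a dark tray 110 (x) x 310 (y) x 12 mm. Origin: on the bench below the bar's middle. The -y half is free: centre a saddle between y = -90 and -25 mm. A saddle hanging properly has its x along the bar and its origin 91 mm over the bench.
- spare: The same kind of saddle, already hanging on the bar 72 to 84 mm to the +y side of the rail's middle. Leave it. Axes and origin as for the cast saddle.
- jar: Closed amber jar, 56 mm diameter, 75 mm tall, a bystander. Origin: centre of its underside.
- slidebox: Open black box of microscope slides, 95 x 180 x 34 mm, a bystander. Origin: centre of its underside.
- counter: Blue tally counter with keys, 100 x 150 x 40 mm, a bystander. Origin: centre of its underside.
There are look-alikes about, which are no part of the job. Leave any green look-alike of the stand alone.

How it is judged:
On the way:
1. the knockout rod has been raised (past 42 mm) and has pushed the saddle up by more than 30 mm, the saddle still standing in the mould (value of joint rod above 0.042 m and z of saddle in the frame of stand above 0.128 m and horizontal distance between saddle and stand below 0.01 m), for 0.2 s.
At the end, for the whole second after the job is handed in: The saddle hangs at rest astride the free half of the bar: origin within 15 mm of the bar's line, at rail y -110 to 0 mm, 80 to 102 mm over the bench, upright within 0.25 rad, its length within 0.25 rad of the bar; the other saddle still hangs on the bar (x of saddle in the frame of rail between -0.015 and 0.015 m and y of saddle in the frame of rail between -0.11 and 0 m and height (world z) of saddle between 0.08 and 0.102 m and angle between saddle's own z axis and vertical below 0.25 rad and angle between the x axis of saddle and the y axis of rail, either way round below 0.25 rad and contact force between saddle and rail above 0.2 N and linear speed of saddle below 0.05 m/s and contact force between rail and spare above 0.2 N and height (world z) of spare above 0.08 m); the robot touches nothing.
It fails at once if the saddle is dropped or thrown (faster than 0.6 m/s while not held) (linear speed of saddle above 0.6 m/s and contact force between the fingers and saddle below 0.1 N).
It fails at once if the saddle already on the rail is moved by more than 25 mm (distance of spare from where it was at the start of the episode above 0.025 m).
It fails at once if the jar is moved by more than 25 mm (distance of jar from where it was at the start of the episode above 0.025 m).
It fails at once if the slide box is moved by more than 25 mm (distance of slidebox from where it was at the start of the episode above 0.025 m).
It fails at once if the tally counter is moved by more than 25 mm (distance of counter from where it was at the start of the episode above 0.025 m).
It also fails if it takes over 58 s, if anything falls off the work surface, if the arm or the gripper's body presses on something with over 40 N, if the wrist force passes 120 N, or if a joint passes its speed limit or range.

## Working session

There is one attempt and no reset: what is moved stays moved. The work goes in short steps, Python scripts to look and compute and a tool call to move; the robot and the scene stay as the last step left them, time stands still between calls to the robot, and variables do not carry over. Pictures are saved under pics/ and viewed, about 8 in all and at most 12, crops included, and the job is handed in when it is done.

Besides the shell and the picture viewer there is one more tool, called after "Call:" by a JSON object that holds its "name" and its "arguments", one argument or row to a line. carry_out: Moves the arm, as the interface text tells. Its arguments: {"type":"object","properties":{"rows":{"type":"string"}},"required":["rows"]}

```bash
mkdir -p pics; ls; python3 - <<'E'
from plant import state, viewer, ticket, boxes_of, ctrl
import cv2, numpy as np
s=state(); print({k:np.round(v,3) for k,v in s.items()}, ctrl.tcp_to_tips)
for n in("scene","top"):
    cv2.imwrite(f"pics/{n}0.png",viewer.grab_frame(n)[:,:,::-1])
    p=viewer.camera_params(n); print(n,{k:np.round(v,3).tolist() for k,v in p.items()})
    for t in("stand","knob","saddle","rail","spare","jar","slidebox","counter","rod_tip"):
        try: print(t,[(np.round(d["centre"],3).tolist(),round(d["score"],2)) for d in boxes_of(n,t)])
        except Exception as e: print(t,e)
E
```

```text
pics
{'clock': np.float64(0.0), 'qpos': array([ 1.233,  0.351,  1.652, -0.   ,  1.139, -0.085]), 'dq': array([-0.001,  0.001,  0.002,  0.   ,  0.002,  0.001]), 'joint_efforts': array([ 0.0000e+00, -4.9733e+01, -2.8526e+01,  7.0000e-02,  2.6000e-02,
       -0.0000e+00]), 'ee_pos': array([0.137, 0.532, 0.24 ]), 'tool_rot': array([-3.960e-01, -3.116e+00,  2.000e-03]), 'ft_force': array([-0.524, -0.095,  0.06 ]), 'ft_torque': array([ 0.028,  0.004, -0.009]), 'finger_gap': np.float64(0.093)} 0.022
scene {'camera_matrix': [[446.613, 0.0, 281.387], [0.0, 446.613, 213.308], [0.0, 0.0, 1.0]], 'dist': [0.017, 0.0, 0.0, 0.0, 0.0], 'R': [[-0.438, 0.899, 0.018], [0.656, 0.333, -0.678], [-0.615, -0.285, -0.735]], 't': [0.362, -0.223, 1.698]}
stand [([0.666, -0.402, 0.117], 0.87), ([0.395, -0.295, 0.122], 0.78), ([0.604, -0.183, 0.109], 0.75)]
knob [([0.238, -0.54, 0.131], 0.75), ([0.29, -0.287, 0.16], 0.66), ([0.571, -0.375, 0.133], 0.61), ([0.489, -0.17, 0.165], 0.58)]
saddle [([0.588, -0.209, 0.155], 0.75)]
rail [([0.556, 0.21, 0.01], 0.77), ([0.746, -0.133, 0.024], 0.67)]
spare [([0.56, 0.296, 
[... 466 characters left out ...]
.988]], 't': [-0.121, 0.565, 1.613]}
stand [([0.311, -0.579, 0.139], 0.88), ([0.641, -0.413, 0.147], 0.8), ([0.37, -0.302, 0.146], 0.64), ([0.55, -0.192, 0.161], 0.57)]
knob [([0.293, -0.287, 0.195], 0.77), ([0.244, -0.541, 0.138], 0.73), ([0.485, -0.179, 0.2], 0.59), ([0.565, -0.379, 0.196], 0.44)]
saddle [([0.586, -0.204, 0.157], 0.55)]
rail []
spare [([0.534, 0.289, 0.155], 0.67)]
jar [([0.366, 0.01, 0.073], 0.61)]
slidebox [([0.741, -0.137, 0.018], 0.85)]
counter [([0.757, 0.118, 0.029], 0.59), ([0.538, 0.194, 0.003], 0.28)]
rod_tip [([0.241, -0.542, 0.135], 0.83), ([0.561, -0.38, 0.193], 0.66), ([0.548, -0.189, 0.16], 0.65), ([0.295, -0.292, 0.196], 0.63), ([0.488, -0.184, 0.198], 0.6)]
```

View pics/scene0.png

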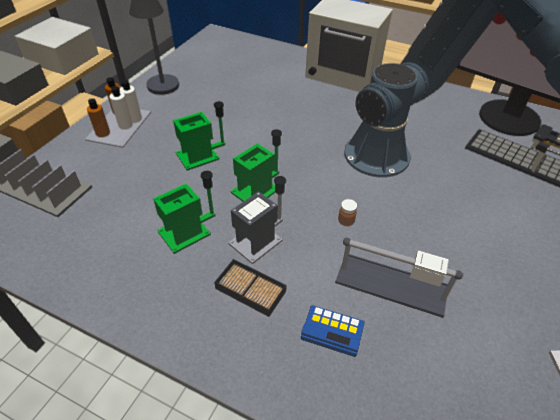

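View pics/top0.png

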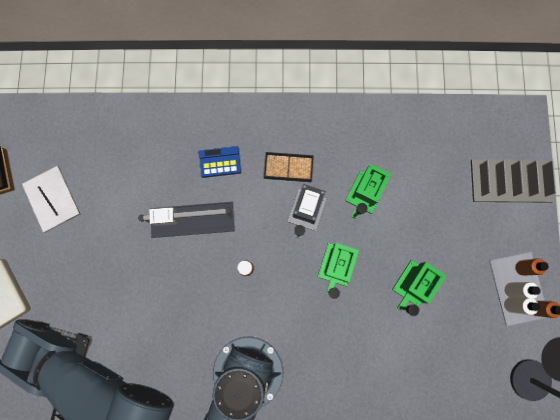

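The dark stand sits at scene pixel (255,225) and top pixel (308,205), with its grip at (280,185) and (300,231). The rail's free half is at scene (345-415,250) and top (175-232,212). The other three stands are green look-alikes. Next I'll look at enlarged crops.

```bash
cat > h.py <<'E'
import numpy as np, cv2
from plant import state, viewer, ticket, boxes_of, ctrl
from scipy.spatial.transform import Rotation as Ro
P={n:{k:np.array(v,float) for k,v in viewer.camera_params(n).items()} for n in("scene","top")}
def ray(n,uv):
    p=P[n]; a=cv2.undistortPoints(np.array(uv,float).reshape(-1,1,2),p["camera_matrix"],p["dist"])[0,0]
    return -p["R"].T@p["t"], p["R"].T@np.r_[a,1]
def at(n,uv,z):
    c,d=ray(n,uv); return c+d*(z-c[2])/d[2]
def tri(a,b):
    A=[];B=[]
    for n,uv in(("scene",a),("top",b)):
        c,d=ray(n,uv); d/=np.linalg.norm(d); M=np.eye(3)-np.outer(d,d); A.append(M);B.append(M@c)
    x=np.linalg.lstsq(np.vstack(A),np.hstack(B),rcond=None)[0]
    return x, max(np.linalg.norm(M@x-b) for M,b in zip(A,B))
def proj(n,X):
    p=P[n]; return cv2.projectPoints(np.array(X,float).reshape(-1,1,3),cv2.Rodrigues(p["R"])[0],p["t"],p["camera_matrix"],p["dist"])[0][:,0]
def crop(img,x,y,w,h,f):
    return cv2.resize(img[y:y+h,x:x+w],None,fx=f,fy=f,interpolation=cv2.INTER_CUBIC)
E
python3 - <<'E'
from h import *
s=cv2.imread("pics/scene0.png");t=cv2.imread("pics/top0.png")
a=np.hstack([crop(s,220,170,80,60,5),crop(t,270,175,80,60,5)])
b=np.hstack([crop(s,330,225,133,100,3),crop(t,130,170,133,100,3)])
b=cv2.resize(b,(800,300))
cv2.imwrite("pics/c1.png",np.vstack([a,b]))
E
```

```text
(no output)
```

View pics/c1.png

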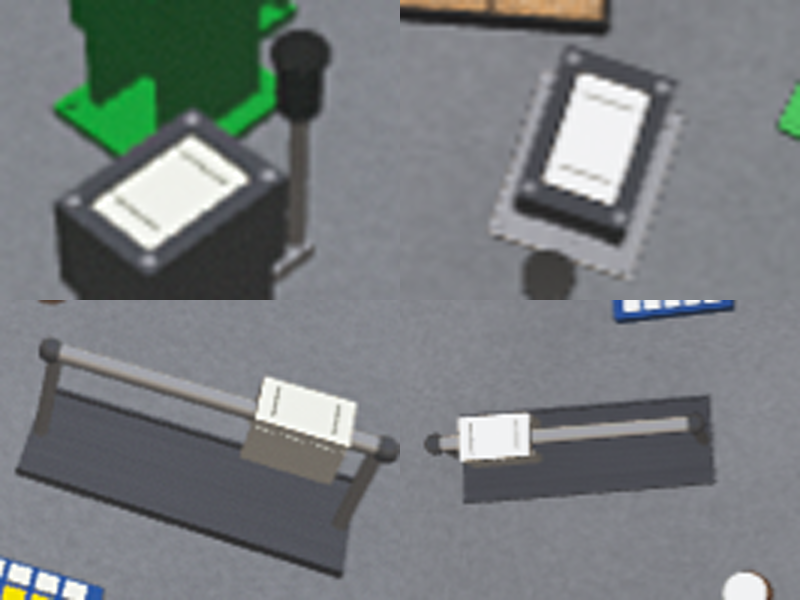

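```bash
python3 - <<'E'
from h import *
S=lambda u,v,x0,y0,f,ou=0,ov=0:((u-ou+.5)/f-.5+x0,(v-ov+.5)/f-.5+y0)
sc=[(250,182),(192,137),(152,250),(92,198)];tp=[(543,188),(612,207),(578,73),(650,92)]
X=[]
for a,b in zip(sc,tp):
    x,e=tri(S(*a,220,170,5),S(*b,270,175,5,400)); X.append(x); print(np.round(x,4),round(e,4))
X=np.array(X); c=X.mean(0); d=(X[2]+X[3]-X[0]-X[1])/2; w=(X[0]+X[2]-X[1]-X[3])/2
print("saddle",c,"len",np.linalg.norm(d),"w",np.linalg.norm(w),"yaw",np.degrees(np.arctan2(d[1],d[0])),np.degrees(np.arctan2(-w[0],w[1])))
# knob in top: dark blob
t=cv2.imread("pics/top0.png");m=(t[218:245,288:314].max(2)<62).astype(np.uint8)
n,l,st,ce=cv2.connectedComponentsWithStats(m)
for i in range(1,n): 
    if st[i,4]>20: print("blob",st[i],ce[i]+[288,218]); kt=ce[i]+[288,218]
ks=S(301,46,220,170,5)
print("knob tri",tri(ks,kt), [at("top",kt,z)[:2] for z in(.194,.2)], [at("scene",ks,z)[:2] for z in(.194,.2)])
R=[]
for a,b in[((50,349),(434,443)),((388,449),(698,424))]: pass
A=[S(50,349,330,225,3,0,300),S(388,449,330,225,3,0,300)];B=[S(698,424,130,170,3,400,300),S(434,443,130,170,3,400,300)]
for a,b in zip(A,B):
    x,e=tri(a,b);R.append(x);print("railend",np.round(x,4),round(e,4))
    print(at("scene",a,.135),at("top",b,.135))
R=np.array(R);d=R[1]-R[0];print("rail mid",R.mean(0),np.linalg.norm(d),"yaw(y dir)",np.degrees(np.arctan2(d[1],d[0])))
E
```

```text
[ 0.5509 -0.1738  0.1508] 0.0012
[ 0.5374 -0.2197  0.1549] 0.0006
[ 0.6288 -0.1965  0.1579] 0.0005
[ 0.6143 -0.244   0.164 ] 0.0005
saddle [ 0.58284359 -0.20849236  0.15687039] len 0.08134555277980902 w 0.04903627227156765 yaw -16.886123375648307 -16.667840421062966
blob [11  0 15  6 34] [307.26470588 219.85294118]
knob tri (array([ 0.50792359, -0.18371762,  0.222309  ]), np.float64(0.017617760139554708)) [array([ 0.51831138, -0.20148088]), array([ 0.51745591, -0.20121576])] [array([ 0.47583045, -0.17954643]), array([ 0.48166427, -0.17678998])]
railend [0.5561 0.0659 0.1288] 0.0009
[0.56088488 0.06781916 0.135     ] [0.55536837 0.0641841  0.135     ]
railend [0.5314 0.3688 0.1322] 0.0006
[0.53361332 0.36897851 0.135     ] [0.53109754 0.36732721 0.135     ]
rail mid [0.54377138 0.21735403 0.13048476] 0.3039723686169174 yaw(y dir) 94.65606686527497
```

```bash
cat >> h.py <<'E'
def down(yx): # tool x yaw deg, z down
    c,s=np.cos(np.radians(yx)),np.sin(np.radians(yx)); return np.array([[c,s,0],[s,-c,0],[0,0,-1.]])
def rows(targets):
    s=state(); p=s["ee_pos"]; R=Ro.from_rotvec(s["tool_rot"]).as_matrix()
    print("t",round(float(s["clock"]),2),"p",np.round(p,4),"yaw",np.round(np.degrees(np.arctan2(R[1,0],R[0,0])),2),"gap",s["finger_gap"],"F",np.round(s["ft_force"],1),"z",np.round(R[:,2],3))
    for x,y,z,yaw in targets:
        print(np.round(R.T@(np.array([x,y,z])-p)/.25,4),np.round(Ro.from_matrix(R.T@down(yaw)).as_rotvec()/np.pi,4))
E
python3 - <<'E'
from h import *
rows([(.25,.31,.27,163.2),(.36,.08,.27,163.2),(.4825,-.178,.27,163.2)])
for c in("scene","top"):
  viewer.grab_frame(c)
E
```

```text
t 1.0 p [0.1375 0.5325 0.2406] yaw 165.51 gap 0.09291815223181732 F [0.2 0.4 0.1] z [-0.  0. -1.]
[-0.6583 -0.7493 -0.1175] [ 0.     -0.      0.0129]
[-1.3144 -1.53   -0.1175] [ 0.     -0.      0.0129]
[-2.0469 -2.4066 -0.1176] [ 0.     -0.      0.0129]
```

Call:
{"name": "carry_out", "arguments": {
  "rows": "-0.8 -0.94 -0.12 0 0 0.0129 1;-0.8 -0.94 -0.12 0 0 0.0129 1;-0.8 -0.94 -0.12 0 0 0.0129 1;-0.8 -0.94 -0.12 0 0 0.0129 1;-0.8 -0.94 -0.12 0 0 0.0129 1;-0.8 -0.94 -0.12 0 0 0.0129 1;-0.8 -0.94 -0.12 0 0 0.0129 1;-0.8 -0.94 -0.12 0 0 0.0129 1"
}}

```text
clock: 1.77
ee_pos: [0.2733, 0.252, 0.2712]
tool_rot: [0.461, 3.106, 0.0]
ft_force: [0.1, 0.7, 0.3]
finger_gap: 0.0929
```

Call:
{"name": "carry_out", "arguments": {
  "rows": "-0.8 -0.94 0 0 0 0 1;-0.8 -0.94 0 0 0 0 1;-0.8 -0.94 0 0 0 0 1;-0.8 -0.94 0 0 0 0 1;-0.8 -0.94 0 0 0 0 1;-0.8 -0.94 0 0 0 0 1;-0.8 -0.94 0 0 0 0 1;-0.8 -0.94 0 0 0 0 1"
}}

```text
clock: 2.43
ee_pos: [0.3976, -0.0346, 0.2716]
tool_rot: [0.464, 3.105, -0.001]
ft_force: [-0.3, 0.3, 0.4]
finger_gap: 0.0928
```

```bash
python3 - <<'E'
from h import *
rows([(.4825,-.178,.27,163.2),(.4825,-.178,.177,163.2)])
E
```

```text
t 2.43 p [ 0.3976 -0.0346  0.2716] yaw 162.99 gap 0.09279275771019738 F [-0.3  0.3  0.4] z [ 0.002 -0.001 -1.   ]
[-0.4927 -0.4493  0.0076] [-0.0001  0.0007 -0.0012]
[-0.4918 -0.4493  0.3796] [-0.0001  0.0007 -0.0012]
```

Call:
{"name": "carry_out", "arguments": {
  "rows": "-0.492 -0.449 0.01 0 0 -0.001 1;-0.492 -0.449 0.01 0 0 -0.001 1;-0.492 -0.449 0.01 0 0 -0.001 1;-0.492 -0.449 0.01 0 0 -0.001 1;-0.492 -0.449 0.01 0 0 -0.001 1;-0.492 -0.449 0.01 0 0 -0.001 0.4"
}}

```text
clock: 2.93
ee_pos: [0.4827, -0.1794, 0.2688]
tool_rot: [0.463, 3.106, -0.001]
ft_force: [0.3, 0.0, -0.0]
finger_gap: 0.0897
```

```bash
python3 - <<'E'
from h import *
a=viewer.grab_frame("scene")[:,:,::-1]; b=viewer.grab_frame("top")[:,:,::-1]
rows([(.4825,-.178,.177,163.2)])
cv2.imwrite("pics/c2.png",np.hstack([crop(a,220,130,100,100,4),crop(b,260,175,100,100,4)]))
for X in ([.4825,-.178,.198],): print(proj("scene",X),proj("top",X))
E
```

```text
t 3.03 p [ 0.4819 -0.1773  0.2692] yaw 163.16 gap 0.08258904451938076 F [-0.1  0.4 -1.3] z [ 0.002 -0.    -1.   ]
[-0.0025 -0.002   0.3687] [ 0.      0.0005 -0.0002]
[[279.29263411 179.34757515]] [[300.11208331 230.49907286]]
```

View pics/c2.png

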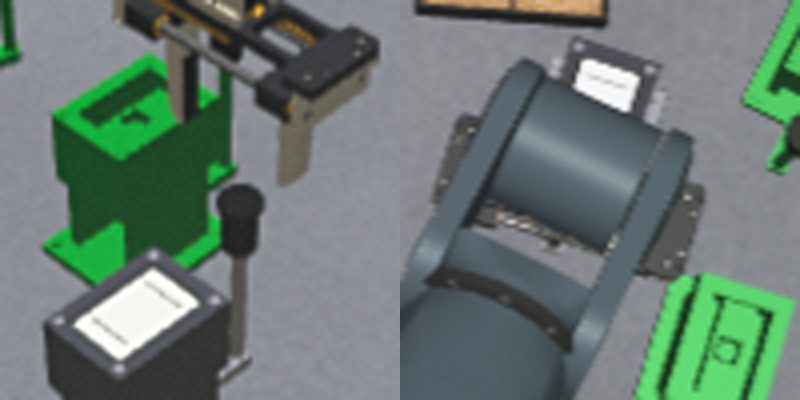

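The fingers straddle the grip: cap at scene crop (240,197), predicted (237,197). I'll descend and close.

Call:
{"name": "carry_out", "arguments": {
  "rows": "-0.002 -0.002 0.2 0 0 0 0.6;-0.002 -0.002 0.397 0 0 0 0.6;-0.002 -0.002 0.397 0 0 0 0.6;-0.002 -0.002 0.397 0 0 0 0.6;-0.002 -0.002 0.397 0 0 0 -1;-0.002 -0.002 0.397 0 0 0 -1;-0.002 -0.002 0.397 0 0 0 -1;-0.002 -0.002 0.397 0 0 0 -1;-0.002 -0.002 0.397 0 0 0 -1;-0.002 -0.002 0.397 0 0 0 -1"
}}

```text
clock: 3.87
ee_pos: [0.4827, -0.1775, 0.1706]
tool_rot: [0.46, 3.105, 0.001]
ft_force: [7.9, 23.5, 5.0]
finger_gap: 0.0392
```

```bash
python3 - <<'E'
from h import *
rows([(.4825,-.178,.222,163.2)])
E
```

```text
t 3.87 p [ 0.4827 -0.1775  0.1706] yaw 163.14 gap 0.039236941743215084 F [ 7.9 23.5  5. ] z [ 0.003  0.    -1.   ]
[-1.000e-04 -1.800e-03 -2.058e-01] [ 0.0004  0.0008 -0.0003]
```

Call:
{"name": "carry_out", "arguments": {
  "rows": "0 0.008 0 0 0 0 -1;0 0.008 0 0 0 0 -1;0 0.012 0 0 0 0 -1;0 0.012 0 0 0 0 -1"
}}

```text
clock: 4.2
ee_pos: [0.4835, -0.1751, 0.1707]
tool_rot: [0.46, 3.105, -0.0]
ft_force: [-0.7, -3.4, 0.1]
finger_gap: 0.0345
```

Call:
{"name": "carry_out", "arguments": {
  "rows": "0 0 -0.03 0 0 0 -1;0 0 -0.06 0 0 0 -1;0 0 -0.09 0 0 0 -1;0 0 -0.12 0 0 0 -1"
}}

```text
clock: 4.53
ee_pos: [0.4834, -0.1751, 0.2001]
tool_rot: [0.461, 3.105, 0.001]
ft_force: [5.7, -2.0, -10.5]
finger_gap: 0.0344
```

```bash
python3 - <<'E'
from h import *
rows([])
a=viewer.grab_frame("scene")[:,:,::-1]
cv2.imwrite("pics/c3.png",crop(a,220,130,100,100,5))
E
```

```text
t 4.53 p [ 0.4834 -0.1751  0.2001] yaw 163.12 gap 0.03436901402120975 F [  5.7  -2.  -10.5] z [ 0.002  0.    -1.   ]
```

View pics/c3.png

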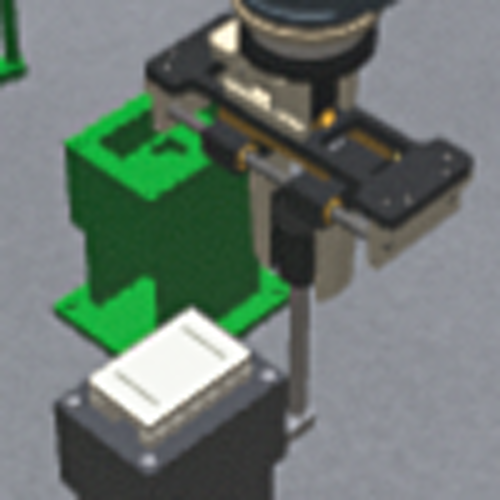

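The saddle is rising with the rod: its top face now stands proud of the mould. I'll keep lifting.

Call:
{"name": "carry_out", "arguments": {
  "rows": "0 0 -0.03 0 0 0 -1;0 0 -0.05 0 0 0 -1;0 0 -0.065 0 0 0 -1;0 0 -0.065 0 0 0 -1"
}}

```text
clock: 4.92
ee_pos: [0.4835, -0.1751, 0.2181]
tool_rot: [0.461, 3.105, 0.0]
ft_force: [0.0, -0.2, -0.3]
finger_gap: 0.0345
```

Call:
{"name": "carry_out", "arguments": {
  "rows": "0 0 -0.014 0 0 0 -1;0 0 -0.02 0 0 0 -1;0 0 -0.02 0 0 0 -1"
}}

```text
clock: 5.17
ee_pos: [0.4828, -0.1749, 0.2213]
tool_rot: [0.461, 3.107, 0.001]
ft_force: [6.8, -2.3, -22.4]
finger_gap: 0.0345
```

Call:
{"name": "carry_out", "arguments": {
  "rows": "0 0 -0.008 0 0 0 -1;0 0 0 0 0 0 -1;0 0 0 0 0 0 0.7;0 0 0 0 0 0 0.7;0 0 0 0 0 0 0.7;0 0 0 0 0 0 0.7;0 0 0 0 0 0 0.7"
}}

```text
clock: 5.75
ee_pos: [0.4828, -0.1749, 0.2216]
tool_rot: [0.461, 3.107, 0.001]
ft_force: [-0.3, 0.5, -0.2]
finger_gap: 0.0634
```

Call:
{"name": "carry_out", "arguments": {
  "rows": "0 0 -0.16 0 0 0 1;0 0 -0.33 0 0 0 1;0 0 -0.34 0 0 0 1;0 0 -0.34 0 0 0 1"
}}

```text
clock: 6.08
ee_pos: [0.4836, -0.1754, 0.309]
tool_rot: [0.46, 3.102, -0.001]
ft_force: [-0.3, -0.6, -0.9]
finger_gap: 0.0897
```

```bash
python3 - <<'E'
from h import *
rows([(.583,-.2085,.306,163.2)])
a=viewer.grab_frame("scene")[:,:,::-1]
b=viewer.grab_frame("top")[:,:,::-1]
cv2.imwrite("pics/c4.png",np.hstack([crop(a,215,140,80,80,5),crop(b,270,170,80,80,5)]))
E
```

```text
t 6.08 p [ 0.4836 -0.1754  0.309 ] yaw 163.13 gap 0.08970266833364754 F [-0.3 -0.6 -0.9] z [ 0.005 -0.002 -1.   ]
[-0.419  -0.0114  0.0145] [-0.      0.0018 -0.0004]
```

View pics/c4.png

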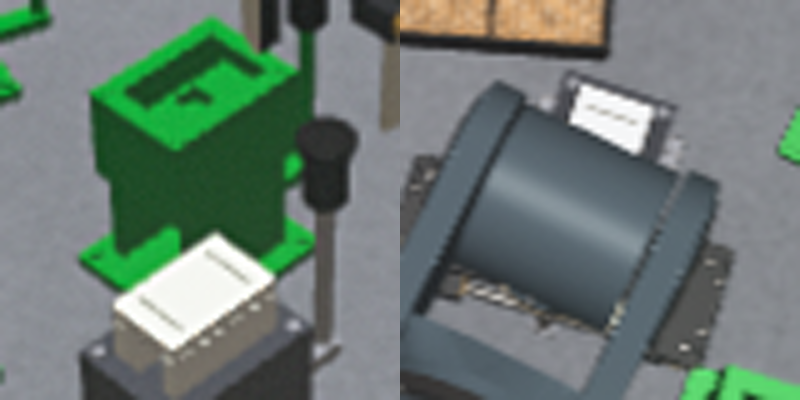

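```bash
python3 - <<'E'
from h import *
C=[(217,234),(277,275),(175,350),(113,303)]
for z in (.198,.200):
    X=np.array([at("scene",((u+.5)/5-.5+215,(v+.5)/5-.5+140),z) for u,v in C])
    d=(X[2]+X[3]-X[0]-X[1]); print(z,X.mean(0),np.degrees(np.arctan2(d[1],d[0])),np.linalg.norm(d)/2)
rows([(.583,-.207,.290,163),(.583,-.207,.185,163)])
E
```

```text
0.198 [ 0.58209977 -0.20883611  0.198     ] -17.85611901096189 0.08001218992344739
0.2 [ 0.5838152  -0.20784762  0.2       ] -17.856119010961873 0.07983308954587678
t 6.18 p [ 0.4824 -0.1748  0.3058] yaw 163.12 gap 0.09233840667845421 F [-0.3 -0.2 -0.7] z [ 0.     0.001 -1.   ]
[-0.4223 -0.0063  0.0633] [ 0.0003 -0.      0.0007]
[-0.4223 -0.0067  0.4833] [ 0.0003 -0.      0.0007]
```

Call:
{"name": "carry_out", "arguments": {
  "rows": "-0.15 -0.003 0 0 0 0.004 1;-0.3 -0.006 0 0 0 0.004 1;-0.425 -0.009 0.05 0 0 0.004 1;-0.425 -0.009 0.1 0 0 0.004 1;-0.425 -0.009 0.25 0 0 0.004 1;-0.425 -0.009 0.38 0 0 0.004 1;-0.425 -0.009 0.471 0 0 0.004 1;-0.425 -0.009 0.471 0 0 0.004 1;-0.425 -0.009 0.471 0 0 0.004 0.4;-0.425 -0.009 0.471 0 0 0.004 0.4"
}}

```text
clock: 7.02
ee_pos: [0.5839, -0.2079, 0.189]
tool_rot: [0.48, 3.104, 0.001]
ft_force: [0.1, 0.1, 0.2]
finger_gap: 0.084
```

Call:
{"name": "carry_out", "arguments": {
  "rows": "0 0 0 0 0 0 0.3;0 0 0 0 0 0 0.2;0 0 0 0 0 0 0.15;0 0 0 0 0 0 0.12;0 0 0 0 0 0 0.12"
}}

```text
clock: 7.43
ee_pos: [0.5839, -0.208, 0.1894]
tool_rot: [0.48, 3.103, 0.001]
ft_force: [-0.8, 0.6, -0.3]
finger_gap: 0.0535
```

Call:
{"name": "carry_out", "arguments": {
  "rows": "0 0 0 0 0 0 0.08;0 0 0 0 0 0 -1;0 0 0 0 0 0 -1;0 0 0 0 0 0 -1;0 0 0 0 0 0 -1;0 0 0 0 0 0 -1"
}}

```text
clock: 7.93
ee_pos: [0.584, -0.208, 0.1896]
tool_rot: [0.48, 3.103, 0.001]
ft_force: [0.3, 1.0, 3.5]
finger_gap: 0.0499
```

Call:
{"name": "carry_out", "arguments": {
  "rows": "0 0 -0.03 0 0 0 -1;0 0 -0.08 0 0 0 -1;0 0 -0.14 0 0 0 -1;0 0 -0.22 0 0 0 -1;0 0 -0.32 0 0 0 -1;0 0 -0.42 0 0 0 -1;0 0 -0.44 0 0 0 -1;0 0 -0.44 0 0 0 -1"
}}

```text
clock: 8.6
ee_pos: [0.5843, -0.2082, 0.3018]
tool_rot: [0.48, 3.1, -0.001]
ft_force: [-1.1, -0.3, -1.3]
finger_gap: 0.0501
```

```bash
python3 - <<'E'
from h import *
rows([(.58,-.02,.29,120),(.5495,.16,.29,94.7),(.5495,.16,.26,94.7)])
E
```

```text
t 8.6 p [ 0.5843 -0.2082  0.3018] yaw 162.41 gap 0.05006482395225133 F [-1.1 -0.3 -1.3] z [ 0.005 -0.001 -1.   ]
[0.2442 0.7124 0.0461] [0.0007 0.0015 0.2356]
[0.5781 1.3619 0.0445] [0.001  0.0014 0.3761]
[0.5787 1.3618 0.1645] [0.001  0.0014 0.3761]
```

Call:
{"name": "carry_out", "arguments": {
  "rows": "0.03 0.08 0 0 0 0.03 -1;0.06 0.17 0 0 0 0.06 -1;0.09 0.26 0 0 0 0.09 -1;0.12 0.35 0 0 0 0.12 -1;0.15 0.44 0 0 0 0.15 -1;0.18 0.53 0 0 0 0.18 -1;0.21 0.62 0 0 0 0.21 -1;0.244 0.712 0 0 0 0.235 -1;0.244 0.712 0 0 0 0.235 -1"
}}

```text
clock: 9.35
ee_pos: [0.5791, -0.0167, 0.3]
tool_rot: [1.57, 2.719, 0.002]
ft_force: [0.1, -0.1, -1.5]
finger_gap: 0.0503
```

```bash
python3 - <<'E'
from h import *
rows([(.5495,.16,.29,94.7),(.5495,.16,.26,94.7)])
E
```

```text
t 9.35 p [ 0.5791 -0.0167  0.3   ] yaw 119.99 gap 0.050324198518405215 F [ 0.1 -0.1 -1.5] z [ 0.003 -0.    -1.   ]
[0.6713 0.2504 0.0396] [0.0008 0.0003 0.1405]
[0.6715 0.2501 0.1596] [0.0008 0.0003 0.1405]
```

Call:
{"name": "carry_out", "arguments": {
  "rows": "0.1 0.04 0.01 0 0 0.025 -1;0.2 0.08 0.02 0 0 0.05 -1;0.3 0.12 0.03 0 0 0.075 -1;0.4 0.16 0.05 0 0 0.1 -1;0.5 0.2 0.07 0 0 0.12 -1;0.6 0.235 0.1 0 0 0.14 -1;0.672 0.25 0.14 0 0 0.14 -1;0.672 0.25 0.16 0 0 0.14 -1;0.672 0.25 0.16 0 0 0.14 -1"
}}

```text
clock: 10.1
ee_pos: [0.5485, 0.16, 0.2578]
tool_rot: [2.124, 2.315, -0.002]
ft_force: [-0.5, -0.4, -0.9]
finger_gap: 0.0498
```

```bash
python3 - <<'E'
from h import *
rows([(.5495,.16,.2,94.7)])
a=viewer.grab_frame("scene")[:,:,::-1]
b=viewer.grab_frame("top")[:,:,::-1]
cv2.imwrite("pics/scene5.png",a);cv2.imwrite("pics/top5.png",b)
cv2.imwrite("pics/c5.png",np.hstack([crop(a,320,200,160,160,2.5),crop(b,110,140,160,160,2.5)]))
E
```

```text
t 10.1 p [0.5485 0.16   0.2578] yaw 94.93 gap 0.049752819356324036 F [-0.5 -0.4 -0.9] z [-0.001 -0.001 -1.   ]
[1.000e-04 4.100e-03 2.311e-01] [-0.0003  0.0003  0.0013]
```

View pics/c5.png

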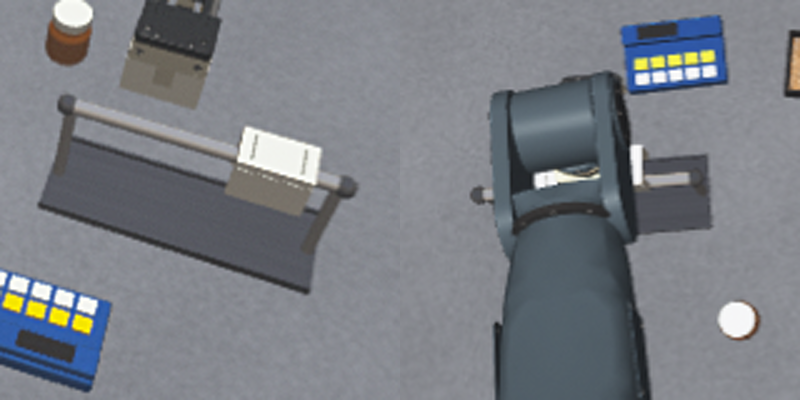

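The held saddle hangs above the free half of the bar at scene crop (160,80), and the spare is undisturbed. The triangulated bar line at y=0.16 gives x=0.548, and the TCP is at 0.5485. I'll lower it in stages.

Call:
{"name": "carry_out", "arguments": {
  "rows": "0 0 0.08 0 0 0 -1;0 0 0.16 0 0 0 -1;0 0 0.22 0 0 0 -1;0 0 0.26 0 0 0 -1;0 0 0.3 0 0 0 -1;0 0 0.34 0 0 0 -1;0 0 0.36 0 0 0 -1;0 0 0.36 0 0 0 -1"
}}

```text
clock: 10.87
ee_pos: [0.5495, 0.1588, 0.1686]
tool_rot: [2.126, 2.312, -0.001]
ft_force: [-0.0, 0.0, -1.0]
finger_gap: 0.0497
```

```bash
python3 - <<'E'
from h import *
rows([(.5485,.16,.142,94.7)])
a=viewer.grab_frame("scene")[:,:,::-1]
cv2.imwrite("pics/c6.png",crop(a,320,200,120,100,5))
E
```

```text
t 10.87 p [0.5495 0.1588 0.1686] yaw 94.79 gap 0.0497383510526159 F [-0.  0. -1.] z [ 0.    -0.001 -1.   ]
[ 0.0052 -0.0035  0.1065] [0.0001 0.0003 0.0005]
```

View pics/c6.png

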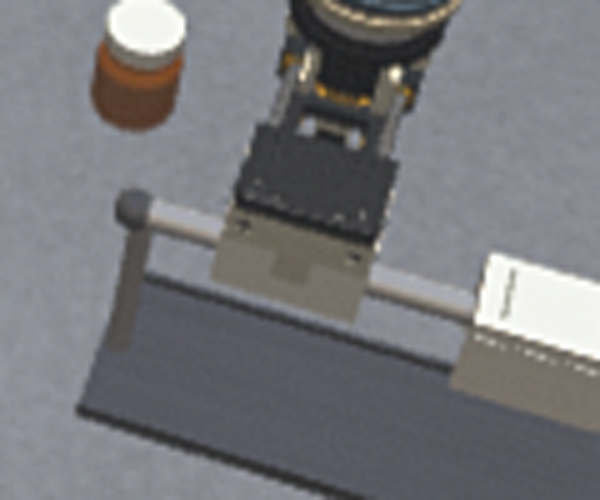

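The saddle's legs are on both sides of the bar (scene crop 215-375, 260-310) with no lateral force. I'll lower it to contact.

Call:
{"name": "carry_out", "arguments": {
  "rows": "0.004 -0.003 0.03 0 0 0 -1;0.004 -0.003 0.06 0 0 0 -1;0.004 -0.003 0.08 0 0 0 -1;0.004 -0.003 0.095 0 0 0 -1;0.004 -0.003 0.1 0 0 0 -1"
}}

```text
clock: 11.33
ee_pos: [0.5487, 0.1598, 0.1436]
tool_rot: [2.126, 2.312, -0.001]
ft_force: [0.0, 0.8, -0.7]
finger_gap: 0.0499
```

Call:
{"name": "carry_out", "arguments": {
  "rows": "0 0 0.006 0 0 0 -1;0 0 0.01 0 0 0 -1;0 0 0.014 0 0 0 -1;0 0 0.014 0 0 0 -1"
}}

```text
clock: 11.67
ee_pos: [0.5488, 0.1598, 0.1407]
tool_rot: [2.126, 2.312, -0.0]
ft_force: [-3.1, -0.1, 3.6]
finger_gap: 0.0496
```

Call:
{"name": "carry_out", "arguments": {
  "rows": "0 0 0.004 0 0 0 -1;0 0 0.004 0 0 0 -1"
}}

```text
clock: 11.83
ee_pos: [0.5488, 0.1598, 0.1407]
tool_rot: [2.125, 2.312, 0.0]
ft_force: [-4.4, -0.9, 8.7]
finger_gap: 0.0498
```

Firm contact on the bar. I'll release gradually.

Call:
{"name": "carry_out", "arguments": {
  "rows": "0 0 0 0 0 0 0.1;0 0 0 0 0 0 0.15;0 0 0 0 0 0 0.2;0 0 0 0 0 0 0.3;0 0 0 0 0 0 0.5;0 0 0 0 0 0 0.5;0 0 0 0 0 0 0.5"
}}

```text
clock: 12.42
ee_pos: [0.5488, 0.1599, 0.1406]
tool_rot: [2.126, 2.312, 0.0]
ft_force: [-0.5, 0.1, 0.9]
finger_gap: 0.0692
```

```bash
python3 - <<'E'
from h import *
rows([])
a=viewer.grab_frame("scene")[:,:,::-1]
cv2.imwrite("pics/c7.png",crop(a,320,200,120,100,5))
E
```

```text
t 12.42 p [0.5488 0.1599 0.1406] yaw 94.8 gap 0.06922538560114025 F [-0.5  0.1  0.9] z [ 0.001 -0.001 -1.   ]
```

View pics/c7.png

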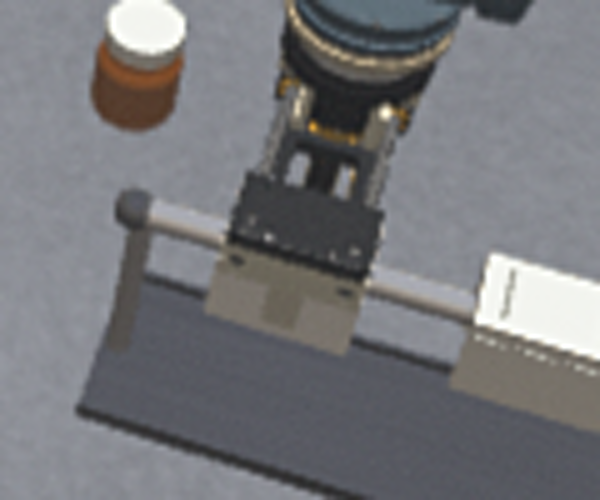

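Released: the saddle's leg shows at crop (205-355, 260-350) in the same plane as the spare's. I'll retreat upward.

Call:
{"name": "carry_out", "arguments": {
  "rows": "0 0 0 0 0 0 0.8;0 0 0 0 0 0 0.8;0 0 0 0 0 0 0.8;0 0 -0.06 0 0 0 0.8;0 0 -0.15 0 0 0 0.8;0 0 -0.3 0 0 0 0.8;0 0 -0.45 0 0 0 0.8;0 0 -0.6 0 0 0 0.8;0 0 -0.6 0 0 0 0.8"
}}

```text
clock: 13.22
ee_pos: [0.5508, 0.1605, 0.2981]
tool_rot: [2.121, 2.307, 0.014]
ft_force: [1.1, 0.8, 0.7]
finger_gap: 0.0833
```

```bash
python3 - <<'E'
from h import *
rows([])
for n in("scene","top"):
    im=viewer.grab_frame(n)[:,:,::-1]; cv2.imwrite(f"pics/{n}8.png",im)
    print(n,[(np.round(d["centre"],3).tolist(),round(d["score"],2)) for d in boxes_of(n,"saddle")])
    for t in("jar","counter","slidebox"): print(t,[np.round(d["centre"],3).tolist() for d in boxes_of(n,t)][:1])
a=cv2.imread("pics/scene8.png"); cv2.imwrite("pics/c8.png",crop(a,220,150,260,195,3))
E
```

```text
t 13.22 p [0.5508 0.1605 0.2981] yaw 94.81 gap 0.0833168047673456 F [1.1 0.8 0.7] z [ 0.012  0.001 -1.   ]
scene [([0.573, 0.162, 0.144], 0.94)]
jar [[0.384, 0.019, 0.054]]
counter [[0.777, 0.123, 0.025]]
slidebox [[0.747, -0.134, 0.027]]
top [([0.545, 0.137, 0.149], 0.68)]
jar [[0.367, 0.012, 0.073]]
counter [[0.757, 0.113, 0.025]]
slidebox [[0.741, -0.136, 0.019]]
```

View pics/c8.png

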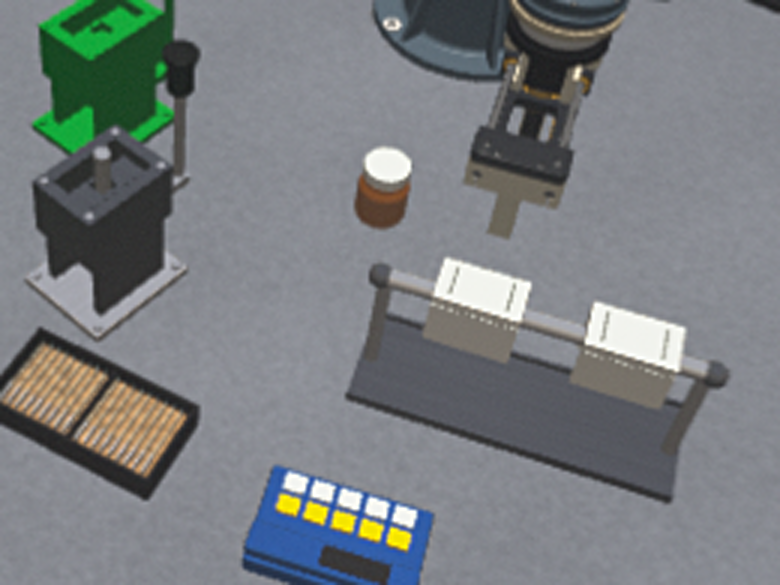

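The saddle hangs upright astride the free half of the bar at crop (480,310), level with the spare at (630,355). The gripper is clear, so I'll hand in.

```bash
python3 -c "
from plant import ticket; print(ticket.finish_job())"
```

```text
the job is handed in; nothing more can be done
None
```

I raised the stand's black grip about 51 mm, to the top of its travel. The wrist force rose to about 22 N there, above the 18 N it takes to raise the rod, so I took it to be at its stop. I then gripped the raised saddle across its legs, carried it to the rail, and set it down on the bar with about 9 N of contact. After opening slowly and moving straight up, I handed in at about 13 s.

**Last checks:**
- **Picture:** the final picture shows the saddle upright astride the free half, at about y = −57 mm on the rail, level with the spare. The gripper is clear.
- **Bystanders:** the jar, slide box and counter read within about 5 mm of where they started. The spare looks unmoved in the pictures, but I did not re-measure it.
- **Disagreement:** the two cameras' readings of the saddle's centre differ by about 28 mm in x and 25 mm in y. I put this down to each camera seeing a different part of it. The gripper position at release (0.549, 0.160) agrees with the bar line I measured.

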